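# Set a drive trainer's flywheel to its zero mark and brake it

## Robot

A 7-joint arm with a two-finger parallel gripper is mounted at the origin on the work surface. World frame = base frame: x ahead of the robot, y to its left, z up, the work surface at z = 0. Lengths are in m, angles in rad, forces in N, time in s.
With the tool pointing down it reaches from about 0.425 to 0.875 m from the base axis. Payload 4.7 kg.
Tool frame: the origin (TCP) lies midway between the tips of the shut fingers; the grasp point (between the pads) lies 19 mm behind it; z points along the fingers, y is the line along which they close (so a half turn about z gives the same grasp; the last joint's range is limited). The gripper opens to 87 mm and grips with 3 to 60 N. Pads are 19 mm wide; open, the fingers measure 117 mm over their backs; the gripper's body (75 mm by 190 mm) begins 51 mm behind the grasp point.
Start: joints at [1.18, 0.321, -0.07, 1.45, 0.023, 1.371, -0.057], TCP at [0.256, -0.597, 0.223] pointing down, gripper open.
Joint ranges: [-2.86, 2.86], [-0.3, 2.09], [-1.38, 1.24], [0.06, 2.45], [-1.56, 4.7], [0.09, 2.05], [-2.69, 2.69]. Speed limits (rad/s): [2.57, 2.57, 3.14, 3.14, 3.14, 3.14, 3.14].

## Interface

Orientations are given as a rotation vector (axis times angle).
In Python, from bench import ctrl, get_image, calibration gives the robot as it stands.
- The arm moves only by the tool apply_moves, never from a script. Its arguments are lists of equal length, an entry for each row: "dp": the shift along the tool's x, y, z in m, a list of three; "twist": the turn, a rotation vector about the tool's x, y, z in rad, a list of three; "fingers": the closure, from 0 (fully open) to 1 (shut). In form: {"dp": [[dx, dy, dz], ...], "twist": [[ax, ay, az], ...], "fingers": [fingers, ...]}. A call has 1 to 10 rows; each row shifts and turns the commanded pose from where the row before left it, along the tool's axes as they then stand; what a row does not reach is not made up. A row lasts 1/10 s, in which the tool goes at most 50 mm and 8.59 degrees, less where a joint would pass 70% of its speed; a pose out of reach is approached as far as the arm can. A call is refused whole if a number of a shift passes 0.05 or a number of a turn 0.15, either way. A call with a gripper value outside its range is refused whole. The fingers move at their own pace and stop on an object; "newtons" is the grip in N (left out, the last holds). Time passes only in rows, so rows that do not move let the fingers close. It gives the time, the measured TCP pose, the force, the opening and the grip force at its end, in the units of the state.
- ctrl.get_state(): the state, without advancing time (a new reading comes with each control period).
- get_image(name): name is "scene" or "top" or "wrist"; returns the picture (480x640x3 uint8, red, green, blue); there is no depth.
- calibration(name): a dict with "fx", "fy", "cx", "cy" (pixels), "eye" and "attitude" of the camera in the world; the wrist camera has in their place "hand_eye" (4x4, takes a point from camera to tool coordinates, whose origin is the TCP and whose axes are the flange's). Camera axes: x right, y up, looking along -z (the intrinsics and any distortion apply to the point x, -y, -z); pixel columns grow to the right and rows downward; lengths in m; the calibration is good to about 2 mm. A picture is of the moment at which its call begins: read the wrist's pose just before it. calibration takes no time and is no camera call.
- ctrl.close_job(): hands the job in; it is judged then, once.
The state is a dict: "time": time; "joint_positions": joint angles; "qd": joint speeds; "joint_torque": joint torques, N m; "position": TCP position; "tool_rot": TCP orientation; "ft_force": force on the tool from outside, world axes, zero at the start; "torque": the same for the moment, N m; "grip_width": opening from 0.0 (shut) to 1.0 (fully open); "grip_force": force on a finger pad.
Only numpy, scipy, OpenCV 4.12 (cv2) and the standard library are available. Lean on these libraries where they do the work, as an engineer would, in place of code of your own. Each camera call takes 0.05 s, during which the arm holds its last target. There are 200 camera calls.

## Task

Set the drive trainer's flywheel to its zero mark: slide the guard's yellow-framed window fully open, check that the red-knobbed brake lever is off, leaning away from its drum (if it is on, throw it off before you turn the wheel), and turn the wheel by its rim with the fingertips until the white mark stands under the red pointer at the very top. Then throw the brake lever on so that the wheel is held there, and slide the window fully shut again. Leave the loose air cylinder, valve and screwdriver as they lie.

Things in the scene. Friction and masses are not known exactly. Their poses are not given: they have to be found in the camera images.
- stand: Drive trainer on a 340 x 500 x 30 mm aluminium base plate (x -170 to 170, y -215 to 285). Origin on the bench under the middle of the wheel. Stand axes: y along the axle, z up, -x the guard's sloping front, which faces the robot's left. The wheel stands in a guard: clear cheeks at y -82 and +82, clear back at x 107, yellow apron at x -117 up to z 150, roof, sloping front. Motor at y 137 to 263, below z 182.
- axle (a point): Centre of the wheel on its axle, at stand (0, 0, 120) mm. The axle lies along the stand's y.
- wheel (a joint): Flywheel angle (rad) about the stand's +y, any number of turns: 0 or 2 pi with the mark at the very top; as it grows the top moves to stand +x (to the guard's back) and the side in the opening moves up. Disc of radius 80 mm, 24 mm thick (y -12 to 12), about 1.3 kg; its flat sides are free to pinch (to y +-70, down to radius 25). Turns freely, soon stops and stays where left.
- mark (a point): The white painted mark, 8 mm wide, across the rim of the black wheel; this point is its middle on the tread, 80 mm from the axle. At the start it is somewhere on the lower part of the wheel.
- pointer (a point): The point on the top of the rim, 80 mm straight above the axle, that the red pointer shows. The pointer is a 3 mm wide red finger from the cheek on the motor's side to y 14 mm, at z 202 to 208 mm.
- window (a joint): Travel (m) of the sliding guard window: 0 shut, 0.140 fully open, towards the stand's +y (over the motor). Starts shut or nearly. Needs about 1.5 N (plus 3 N per m/s) and stays where it is left. Clear panel with yellow frame, 120 mm up the slope x 156 mm, outer face 101 mm from the axle along n.
- window_grip (a point): On the window's black handle, a bar 56 mm long up the slope and 16 mm wide in y (the grasp width), standing 34 mm out from the panel along n to 135 mm from the axle. The point is at axle + 123 mm n - 4 mm t, at stand y = window travel, and moves with the window.
- brake (a joint): Angle (rad) of the weighted brake lever about the stand's +y; 0 is upright. Top-heavy: once past upright it falls over by itself. Leaning to stand +x (away from the drum), at its stop +0.40: brake off. Leaning to stand -x, about -0.3, with its rubber shoe on the steel drum: brake on, the wheel drags heavily. It starts on either side and may fall in the first half second.
- brake_knob (a point): Centre of the lever's red ball, 32 mm in diameter, 135 mm from the pivot on an 11 mm steel rod. About 1 N at the ball moves it. It swings at stand y -136 mm, outside the guard on the side away from the motor, about 205 to 215 mm above the bench.
- air_cylinder: Bystander: pneumatic cylinder lying on the bench, 225 mm long, 36 mm wide and high, aluminium tube with black ends; origin under its middle, rod along its x.
- valve: Bystander: black valve block, 72 x 30 x 60 mm, green label, lying loose on the base plate in front of the brake drum; origin under its middle.
- screwdriver: Bystander: screwdriver, 150 mm long, lying loose on the base plate in front of the motor; origin under its middle.
- opening (a point): Centre of the access opening in the guard's sloping front, behind the window. Outward normal of the slope n = (-0.643, 0, 0.766) in stand axes (40 degrees from vertical), up the slope t = (0.766, 0, 0.643). It lies at axle + 99 mm n - 4 mm t; 150 mm wide in y, 118 along t. Rails along both edges stand out to 107 mm from the axle. The rim behind it is reached with the tool tilted along -n.
- guard_roof (a point): Middle of the guard's clear flat roof, 238 mm above the bench: x -13 to 107, y -84 to 84, yellow edges up to 240 mm. It covers the top of the wheel, but for a viewing slot over the rim (y -16 to 16, x -13 to 47).
- brake_pivot (a point): The brake lever's pivot, at stand (63, -136, 80) mm. Beside it, towards stand -x, is the steel brake drum on the axle, radius 40 mm, y -149 to -123 mm.

How it is judged:
By the outcome, as a careful person would: the job done as asked, in the order asked, and still so for the second after the job is handed in, with the robot touching nothing.
It also fails if it takes over 72 s, if anything falls off the work surface, if the arm or the gripper's body presses on something with over 40 N, if the wrist force passes 120 N, or if a joint passes its speed limit or range.

## Working session

There is one attempt and no reset: what is moved stays moved. The work goes in short steps, Python scripts to look and compute and a tool call to move; the robot and the scene stay as the last step left them, time stands still between calls to the robot, and variables do not carry over. Pictures are saved under pics/ and viewed, at most 10 in all, crops included, and the job is handed in when it is done.

Besides the shell and the picture viewer there is one more tool, called after ">>>" by a JSON object that holds its "method" and its "body", one argument or row to a line. apply_moves: Moves the arm, as the interface text tells. Its arguments: {"type":"object","properties":{"dp":{"type":"array"},"twist":{"type":"array"},"fingers":{"type":"array"},"newtons":{"type":"number"}},"required":["dp","twist","fingers"]}

```bash
mkdir -p pics; ls; python3 - <<'E'
from bench import ctrl,get_image,calibration
import cv2
s=ctrl.get_state()
for k,v in s.items(): print(k,v)
for n in("scene","top","wrist"):
    print(n,calibration(n))
for n in("scene","top"):
    cv2.imwrite(f"pics/{n}0.png",get_image(n)[:,:,::-1])
E
```

```text
pics
time 0.0
joint_positions [ 1.18009253  0.32181414 -0.0701111   1.45168915  0.02260802  1.37077752
 -0.05689737]
qd [ 6.45864551e-04 -1.14015919e-04 -8.65272259e-04 -1.48831909e-03
  3.83240829e-04  9.58236398e-05  7.06904630e-04]
joint_torque [-4.76111964e-04 -4.91282523e+01 -4.04182160e-01 -3.12532461e+01
 -6.39740657e-02  4.36851103e-02  1.84841238e-04]
position [ 0.25574325 -0.59697158  0.22146037]
tool_rot [-3.07564081e+00 -6.31254330e-01  7.49427594e-04]
ft_force [ 0.47785416 -0.69657328 -0.57955037]
torque [ 0.04527633 -0.05595005 -0.00743389]
grip_force 0.0
grip_width 0.997881730443698
scene {'fx': 527.0641758588885, 'fy': 527.0641758588885, 'cx': 314.7588818708107, 'cy': 242.8902532416738, 'eye': array([1.13755519, 0.6153502 , 0.81470434]), 'attitude': array([0.48847878, 0.93169448, 2.04579751])}
top {'fx': 541.9150434723206, 'fy': 541.9150434723206, 'cx': 321.07795738202867, 'cy': 228.84388571878713, 'eye': array([0.30313999, 0.16524897, 1.44598904]), 'attitude': array([ 0.12777429, -0.15069857, -1.57573126])}
wrist {'fx': 345.5461812418177, 'fy': 345.5461812418177, 'cx': 321.318203160403, 'cy': 238.42732525033733, 'hand_eye': array([[ 1.22529754e-03,  9.63377940e-01,  2.68144445e-01,
         7.30008103e-02],
       [ 9.99998979e-01, -1.37773582e-03,  3.80332361e-04,
         1.20810669e-04],
       [ 7.35836013e-04,  2.68143705e-01, -9.63378644e-01,
        -1.62271536e-01],
       [ 0.00000000e+00,  0.00000000e+00,  0.00000000e+00,
         1.00000000e+00]])}
```

View pics/scene0.png

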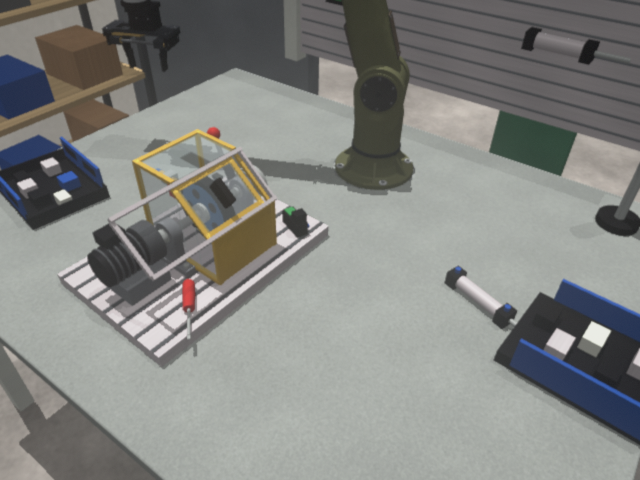

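View pics/top0.png

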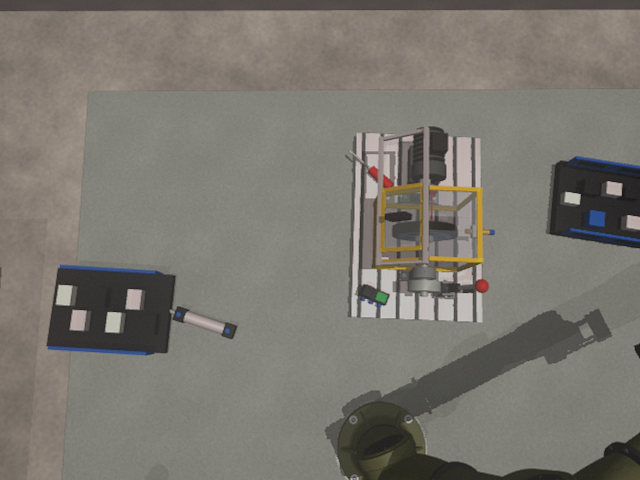

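The scene view shows the stand with the yellow window at about (220,190) and the handle at (222,192). The red knob is at (213,132). The top view shows the plate corners at about (356,133), (481,137), (482,321) and (350,318), the handle at (397,216), and the knob at (482,286), on the far (off) side. Next I'll fit the stand pose.

```bash
cat > h.py <<'E'
import numpy as np, cv2, json, os
from scipy.spatial.transform import Rotation as R
from scipy.optimize import least_squares
from bench import ctrl,get_image,calibration
def cam(n,s=None):
    c=calibration(n)
    if n=="wrist":
        T=np.eye(4);T[:3,:3]=R.from_rotvec(s["tool_rot"]).as_matrix();T[:3,3]=s["position"]
        E=T@np.array(c["hand_eye"]);return c,E[:3,:3],E[:3,3]
    return c,R.from_rotvec(c["attitude"]).as_matrix(),np.array(c["eye"])
def proj(C,P):
    c,A,e=C;q=(np.atleast_2d(P)-e)@A
    return np.c_[c["cx"]+c["fx"]*q[:,0]/-q[:,2],c["cy"]+c["fy"]*-q[:,1]/-q[:,2]]
def ray(C,uv):
    c,A,e=C;d=A@np.array([(uv[0]-c["cx"])/c["fx"],-(uv[1]-c["cy"])/c["fy"],-1.]);return e,d/np.linalg.norm(d)
def onz(C,uv,z):
    e,d=ray(C,uv);return e+d*(z-e[2])/d[2]
def tri(r1,r2):
    (a,d),(b,f)=r1,r2;k=np.linalg.lstsq(np.c_[d,-f],b-a,rcond=None)[0]
    p,q=a+k[0]*d,b+k[1]*f;return (p+q)/2,np.linalg.norm(p-q)
def S():  # stand pose x,y,yaw
    return json.load(open("stand.json"))
def s2w(P,p=None):
    p=p or S();P=np.atleast_2d(P)
    return P@R.from_euler("z",p[2]).as_matrix().T+[p[0],p[1],0]
def w2s(P,p=None):
    p=p or S();return (np.atleast_2d(P)-[p[0],p[1],0])@R.from_euler("z",p[2]).as_matrix()
N=np.array([-.643,0,.766]);T_=np.array([.766,0,.643])
E
cat > a.py <<'E'
from h import *
im=cv2.imread("pics/top0.png");C=cam("top")
hsv=cv2.cvtColor(im,cv2.COLOR_BGR2HSV)
# plate: bright, low saturation
m=((hsv[...,2]>165)&(hsv[...,1]<40)).astype(np.uint8);m[:120]=0;m[335:]=0;m[:,:335]=0;m[:,500:]=0
m=cv2.morphologyEx(m,cv2.MORPH_OPEN,np.ones((2,2)))
pts=cv2.findNonZero(m);print(len(pts));rect=cv2.minAreaRect(pts);b=cv2.boxPoints(rect)
W=np.array([onz(C,p,.03) for p in b]);print(b,W,[np.linalg.norm(W[i]-W[i-1]) for i in range(4)])
def red(img):
    h=cv2.cvtColor(img,cv2.COLOR_BGR2HSV);return (((h[...,0]<8)|(h[...,0]>172))&(h[...,1]>150)&(h[...,2]>90)).astype(np.uint8)
out=[]
for n in("top","scene"):
    k,l,st,ce=cv2.connectedComponentsWithStats(red(cv2.imread(f"pics/{n}0.png")))
    print(n,[(st[i,4],ce[i].round(1)) for i in range(1,k) if st[i,4]>15])
E
python3 a.py
```

```text
6006
[[352.1459  318.18625]
 [357.74313 133.47707]
 [487.5936  137.41196]
 [481.99637 322.12115]] [[ 0.32160216  0.06550949  0.03      ]
 [ 0.82145571  0.03973727  0.03      ]
 [ 0.80807897 -0.31741241  0.03      ]
 [ 0.30803543 -0.27030999  0.03      ]] [np.float64(0.3360934051495376), np.float64(0.5005175074226856), np.float64(0.3574000936898387), np.float64(0.5022570834234246)]
top [(np.int32(56), array([373.5, 171.8])), (np.int32(68), array([387.1, 182.5])), (np.int32(105), array([482.1, 285.5]))]
scene [(np.int32(42), array([212.2, 130.6])), (np.int32(239), array([187.8, 292.2]))]
```

```bash
cat > b.py <<'E'
from h import *
C=cam("top");Cs=cam("scene")
k,g=tri(ray(C,(482.1,285.5)),ray(Cs,(212.2,130.6)));print("knob",k,g)
w=np.array([[.3216,.0655,.03],[.8215,.0397,.03],[.3080,-.2703,.03]])
q=np.array([[-.17,-.215,.03],[-.17,.285,.03],[.17,-.215,.03]])
kn=np.array([[.063+.135*np.sin(.4),-.136,.08+.135*np.cos(.4)]])
f=lambda p:np.r_[(s2w(q,list(p))-w).ravel(),(s2w(kn,list(p))-k).ravel()]
r=least_squares(f,[.53,-.12,-1.6]);p=list(r.x);print(p,(r.fun*1000).round(1))
json.dump(p,open("stand.json","w"))
print("knob stand",w2s(k))
A=np.array([0,0,.12])
L=[[(-.17,-.215,.03),(-.17,.285,.03),(.17,.285,.03),(.17,-.215,.03)],[(-.013,-.084,.24),(-.013,.084,.24),(.107,.084,.24),(.107,-.084,.24)],
 [tuple(A+.135*N+a*T_+[0,b,0]) for a,b in((-.032,-.008),(.024,-.008),(.024,.008),(-.032,.008))]]
o=[]
for n,c,x,y in(("top",C,330,115),("scene",Cs,40,100)):
    im=cv2.resize(cv2.imread(f"pics/{n}0.png"),None,fx=4,fy=4,interpolation=cv2.INTER_CUBIC)
    for l in L:
        uv=(proj(c,s2w(np.array(l)))*4+2).astype(int);cv2.polylines(im,[uv],True,(255,0,255),1)
    o.append(im[y*4:y*4+4*210,x*4:x*4+ (4*170 if n=="top" else 4*300)])
cv2.imwrite("pics/o.png",cv2.resize(np.hstack(o),(800,int(840*800/(680+1200)))))
E
python3 b.py
```

```text
knob [ 0.38940857 -0.21923423  0.21297942] 0.0005499863620464269
[np.float64(0.5295921997682357), np.float64(-0.1132539498807343), np.float64(-1.621792805525558)] [ 1.9  2.   0.   1.4  2.3  0.  -1.8 -1.8  0.  -1.5 -2.5 -8.6]
knob stand [[ 0.11298828 -0.13459911  0.21297942]]
```

View pics/o.png

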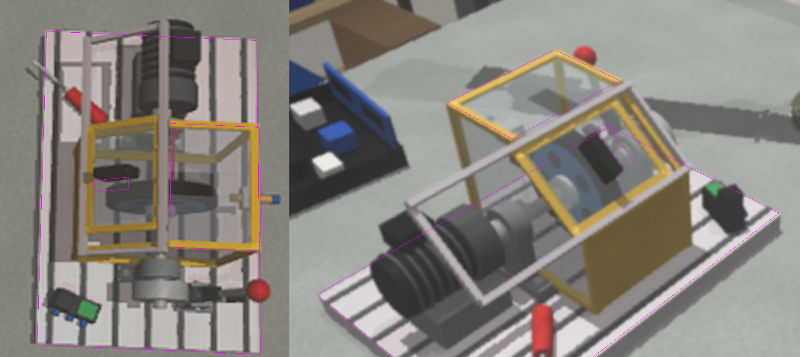

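```bash
cat >> h.py <<'E'
A0=np.array([0,0,.12])
def pose(r,y,b,tilt=0.):
    """TCP at r along direction b (rad from n towards t), stand y; tool tilted by tilt likewise. -> world pos, R"""
    d=lambda a:N*np.cos(a)+T_*np.sin(a)
    P=A0+d(b)*r+[0,y,0]; z=-d(tilt);Y=np.array([0,1.,0]);M=np.c_[np.cross(Y,z),Y,z]
    return s2w(P)[0],R.from_euler("z",S()[2])*R.from_matrix(M)
def rows(start,wps,nd=3,lin=.048,ang=.14,tag=""):
    """print rounded rows; start/wps (pos,R)"""
    p,q=np.array(start[0]),start[1];out=[]
    for P,Q in wps:
        a=np.linalg.norm((q.inv()*Q).as_rotvec());n=max(1,int(np.ceil(max(np.linalg.norm(P-p)/lin,a/ang))))
        for i in range(n,0,-1):
            dp=q.inv().apply((P-p)/i).round(nd);tw=((q.inv()*Q).as_rotvec()/i).round(nd)
            p=p+q.apply(dp);q=q*R.from_rotvec(tw);out.append((dp.tolist(),tw.tolist()))
    for i in range(0,len(out),10):
        print(json.dumps([o[0] for o in out[i:i+10]]),json.dumps([o[1] for o in out[i:i+10]]))
    return p,q
def now():
    s=ctrl.get_state();return np.array(s["position"]),R.from_rotvec(s["tool_rot"])
def where():
    s=ctrl.get_state();P=w2s(s["position"])[0]-A0;Q=R.from_euler("z",-S()[2])*R.from_rotvec(s["tool_rot"])
    print("t",round(s["time"],2),"n,y,t mm",(1000*np.array([P@N,P[1],P@T_])).round(1),"axes z",Q.as_matrix()[:,2].round(3),"y",Q.as_matrix()[:,1].round(3),"F",np.round(s["ft_force"],1),"grip",s["grip_width"],s["grip_force"])
E
python3 - <<'E'
from h import *
p,q=now();g=pose(.24,.015,0);print(g[0])
up=(p+[0.03,0,.2],q)
Q=q*R.from_rotvec((q.inv()*g[1]).as_rotvec()*.5)
rows((p,q),[up,(np.array([.52,-.25,.47]),Q),g])
E
```

```text
[0.55243907 0.04010081 0.30384   ]
[[0.006, 0.002, -0.04], [0.005, 0.002, -0.04], [0.006, 0.002, -0.04], [0.005, 0.003, -0.04], [0.006, 0.002, -0.04], [0.039, -0.025, -0.005], [0.04, -0.023, -0.007], [0.041, -0.02, -0.009], [0.042, -0.017, -0.011], [0.043, -0.015, -0.013]] [[0.0, 0.0, 0.0], [0.0, 0.0, 0.0], [0.0, 0.0, 0.0], [0.0, 0.0, 0.0], [0.0, 0.0, 0.0], [-0.022, -0.035, -0.059], [-0.022, -0.035, -0.059], [-0.022, -0.035, -0.059], [-0.022, -0.034, -0.059], [-0.021, -0.035, -0.06]]
[[0.043, -0.012, -0.015], [0.043, -0.009, -0.016], [0.043, -0.006, -0.018], [0.042, -0.003, -0.02], [0.042, -0.022, 0.008], [0.044, -0.019, 0.005], [0.045, -0.016, 0.003], [0.046, -0.012, 0.0], [0.047, -0.009, -0.002], [0.048, -0.005, -0.004]] [[-0.022, -0.034, -0.059], [-0.021, -0.035, -0.059], [-0.022, -0.034, -0.06], [-0.022, -0.035, -0.059], [-0.028, -0.045, -0.076], [-0.028, -0.044, -0.076], [-0.028, -0.045, -0.076], [-0.028, -0.044, -0.076], [-0.028, -0.044, -0.077], [-0.027, -0.045, -0.077]]
[[0.047, -0.002, -0.006]] [[-0.028, -0.044, -0.076]]
```

>>> {"method": "apply_moves", "body": {
  "dp": [
    [0.006, 0.002, -0.04],
    [0.005, 0.002, -0.04],
    [0.006, 0.002, -0.04],
    [0.005, 0.003, -0.04],
    [0.006, 0.002, -0.04],
    [0.039, -0.025, -0.005],
    [0.04, -0.023, -0.007],
    [0.041, -0.02, -0.009],
    [0.042, -0.017, -0.011],
    [0.043, -0.015, -0.013]
  ],
  "twist": [
    [0, 0, 0],
    [0, 0, 0],
    [0, 0, 0],
    [0, 0, 0],
    [0, 0, 0],
    [-0.022, -0.035, -0.059],
    [-0.022, -0.035, -0.059],
    [-0.022, -0.035, -0.059],
    [-0.022, -0.035, -0.059],
    [-0.022, -0.035, -0.059]
  ],
  "fingers": [0.4, 0.4, 0.4, 0.4, 0.4, 0.4, 0.4, 0.4, 0.4, 0.4],
  "newtons": 20
}}

```text
time: 1.1
position: [0.4166, -0.4023, 0.4485]
tool_rot: [2.807, 1.029, -0.225]
ft_force: [1.3, -0.5, 0.9]
grip_width: 0.602
grip_force: 0.0
```

>>> {"method": "apply_moves", "body": {
  "dp": [
    [0.043, -0.012, -0.015],
    [0.043, -0.009, -0.016],
    [0.043, -0.006, -0.018],
    [0.042, -0.003, -0.02],
    [0.042, -0.022, 0.008],
    [0.044, -0.019, 0.005],
    [0.045, -0.016, 0.003],
    [0.046, -0.012, 0.0],
    [0.047, -0.009, -0.002],
    [0.048, -0.005, -0.004]
  ],
  "twist": [
    [-0.022, -0.035, -0.059],
    [-0.022, -0.035, -0.059],
    [-0.022, -0.035, -0.059],
    [-0.022, -0.035, -0.059],
    [-0.028, -0.045, -0.076],
    [-0.028, -0.045, -0.076],
    [-0.028, -0.045, -0.076],
    [-0.028, -0.045, -0.076],
    [-0.028, -0.045, -0.076],
    [-0.028, -0.045, -0.076]
  ],
  "fingers": [0.4, 0.4, 0.4, 0.4, 0.4, 0.4, 0.4, 0.4, 0.4, 0.4]
}}

```text
time: 2.1
position: [0.5489, -0.0005, 0.3253]
tool_rot: [1.966, 1.714, -0.65]
ft_force: [1.3, 0.3, -0.8]
grip_width: 0.601
grip_force: 0.0
```

>>> {"method": "apply_moves", "body": {
  "dp": [
    [0.047, -0.002, -0.006],
    [0, 0, 0]
  ],
  "twist": [
    [-0.028, -0.044, -0.076],
    [0, 0, 0]
  ],
  "fingers": [0.4, 0.4]
}}

```text
time: 2.3
position: [0.5508, 0.0466, 0.2957]
tool_rot: [1.852, 1.789, -0.69]
ft_force: [-0.1, -0.4, -0.4]
grip_width: 0.603
grip_force: 0.0
```

```bash
python3 - <<'E'
from h import *
where();s=ctrl.get_state();im=get_image("wrist")[:,:,::-1].copy();C=cam("wrist",s)
cv2.imwrite("pics/w1raw.png",im)
for y in(0,.015):
    l=np.array([A0+.135*N+a*T_+[0,y+b,0] for a,b in((-.032,-.008),(.024,-.008),(.024,.008),(-.032,.008))])
    cv2.polylines(im,[proj(C,s2w(l)).astype(int)],True,(255,0,255),1)
for a in(-63,55):
    print(a,proj(C,s2w(A0+.099*N+a/1000*T_)))
cv2.imwrite("pics/w1.png",im)
E
```

```text
t 2.3 n,y,t mm [237.9  13.  -10.1] axes z [ 0.647  0.001 -0.762] y [-0.013  1.    -0.01 ] F [-0.1 -0.4 -0.4] grip 0.602996224619459 0.0
-63 [[306.95046872 165.80561678]]
55 [[306.19637141 292.88827463]]
```

View pics/w1.png

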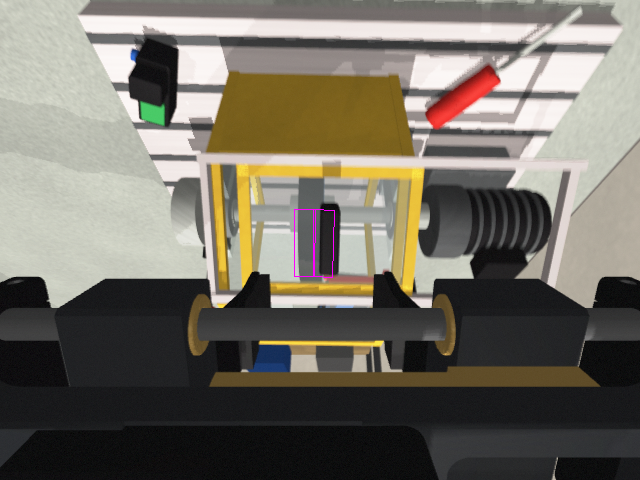

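The picture shows the handle at columns 320–339, rows 204–275, which puts the window travel at about 20 mm. The rim is at columns 300–323. I'll descend and grip the handle.

>>> {"method": "apply_moves", "body": {
  "dp": [
    [-0.002, 0.003, 0.04],
    [-0.002, 0.003, 0.04],
    [-0.002, 0.001, 0.03],
    [0, 0, 0.018],
    [0, 0, 0],
    [0, 0, 0],
    [0, 0, 0]
  ],
  "twist": [
    [0, 0, 0.005],
    [0, 0, 0.005],
    [0, 0, 0.003],
    [0, 0, 0],
    [0, 0, 0],
    [0, 0, 0],
    [0, 0, 0]
  ],
  "fingers": [0.4, 0.4, 0.4, 0.4, 0.9, 0.9, 0.9],
  "newtons": 15
}}

```text
time: 3.05
position: [0.556, -0.0487, 0.2097]
tool_rot: [1.877, 1.753, -0.679]
ft_force: [-0.2, 0.4, -0.4]
grip_width: 0.412
grip_force: 0.0
```

```bash
python3 -c "
from h import *
where()"
```

```text
t 3.05 n,y,t mm [111.1  23.1   7.3] axes z [ 0.648  0.001 -0.761] y [0.013 1.    0.012] F [-0.2  0.4 -0.4] grip 0.4116679594958687 0.0
```

>>> {"method": "apply_moves", "body": {
  "dp": [
    [0.003, 0, 0],
    [0.003, 0, 0],
    [0, 0, 0],
    [0, 0, 0],
    [0, 0, 0]
  ],
  "twist": [
    [0, 0, -0.006],
    [0, 0, -0.006],
    [0, 0, 0],
    [0, 0, 0],
    [0, 0, 0]
  ],
  "fingers": [1, 1, 1, 1, 1]
}}

```text
time: 3.55
position: [0.5557, -0.0437, 0.2045]
tool_rot: [1.867, 1.768, -0.685]
ft_force: [-1.7, 2.3, 0.8]
grip_width: 0.181
grip_force: 15.0
```

```bash
python3 -c "
from h import *
where()"
```

```text
t 3.55 n,y,t mm [1.102e+02 2.250e+01 1.000e-01] axes z [ 0.648 -0.    -0.762] y [0.003 1.    0.002] F [-1.7  2.3  0.8] grip 0.18141259444013613 15.002416666829959
```

>>> {"method": "apply_moves", "body": {
  "dp": [
    [0, 0.015, 0],
    [0, 0.025, 0],
    [0, 0.025, 0],
    [0, 0.025, 0],
    [0, 0.02, 0],
    [0, 0.008, 0],
    [0, 0.002, 0],
    [0, 0, 0]
  ],
  "twist": [
    [0, 0, 0],
    [0, 0, 0],
    [0, 0, 0],
    [0, 0, 0],
    [0, 0, 0],
    [0, 0, 0],
    [0, 0, 0],
    [0, 0, 0]
  ],
  "fingers": [1, 1, 1, 1, 1, 1, 1, 1]
}}

```text
time: 4.35
position: [0.6753, -0.0499, 0.2045]
tool_rot: [1.867, 1.768, -0.685]
ft_force: [-2.2, 4.1, 2.7]
grip_width: 0.18
grip_force: 15.0
```

```bash
python3 -c "
from h import *
where()"
```

```text
t 4.35 n,y,t mm [110.2 142.3   0.2] axes z [ 0.648 -0.001 -0.762] y [0.003 1.    0.001] F [-2.2  4.1  2.7] grip 0.18012579404215723 14.9959896504879
```

>>> {"method": "apply_moves", "body": {
  "dp": [
    [0, 0.002, 0],
    [0, 0.002, 0],
    [0, 0, 0]
  ],
  "twist": [
    [0, 0, 0],
    [0, 0, 0],
    [0, 0, 0]
  ],
  "fingers": [1, 1, 1]
}}

```text
time: 4.65
position: [0.6753, -0.05, 0.2045]
tool_rot: [1.869, 1.77, -0.696]
ft_force: [-13.6, 6.5, 5.2]
grip_width: 0.182
grip_force: 15.0
```

```bash
python3 -c "
from h import *
where()"
```

```text
t 4.65 n,y,t mm [110.1 142.3   0.2] axes z [ 0.649 -0.009 -0.761] y [ 0.006  1.    -0.006] F [-13.6   6.5   5.2] grip 0.18228296630730498 15.003408808261156
```

>>> {"method": "apply_moves", "body": {
  "dp": [
    [0, -0.003, 0],
    [0, 0, 0],
    [0, 0, 0],
    [0, 0, 0],
    [0, 0, -0.03],
    [0, 0, -0.04],
    [0, -0.04, -0.03],
    [0, -0.05, 0],
    [0, -0.049, 0],
    [0, 0, 0]
  ],
  "twist": [
    [0, 0, 0],
    [0, 0, 0],
    [0, 0, 0],
    [0, 0, 0],
    [0, 0, 0],
    [0, 0, 0],
    [0, 0, 0],
    [0, 0, 0],
    [0, 0, 0],
    [0, 0, 0]
  ],
  "fingers": [0.5, 0.5, 0.5, 0.5, 0.5, 0.5, 0.5, 0.5, 0.5, 0.5]
}}

```text
time: 5.65
position: [0.5358, 0.0228, 0.2807]
tool_rot: [1.859, 1.771, -0.69]
ft_force: [1.0, -0.4, -0.2]
grip_width: 0.501
grip_force: 0.0
```

```bash
python3 - <<'E'
from h import *
p=S();d=R.from_euler("z",p[2]).apply([0,.0023,0]);json.dump([p[0]+d[0],p[1]+d[1],p[2]],open("stand.json","w"))
where();s=ctrl.get_state();im=get_image("wrist")[:,:,::-1].copy();C=cam("wrist",s)
cv2.imwrite("pics/w2raw.png",im)
for b in range(-60,61,15):
    r=np.deg2rad(b);P=A0+.08*(N*np.cos(r)+T_*np.sin(r))
    uv=proj(C,s2w(np.array([P-[0,.012,0],P+[0,.012,0]]))).astype(int);cv2.polylines(im,[uv],False,(255,0,255),1);print(b,uv.tolist())
cv2.imwrite("pics/w2.png",im)
E
```

```text
t 5.65 n,y,t mm [210.7  -3.   -1. ] axes z [ 0.651  0.    -0.759] y [-0.002  1.    -0.001] F [ 1.  -0.4 -0.2] grip 0.5010658034310393 0.0
-60 [[311, 145], [337, 145]]
-45 [[311, 160], [338, 160]]
-30 [[311, 181], [338, 181]]
-15 [[310, 204], [338, 204]]
0 [[310, 228], [338, 228]]
15 [[311, 250], [337, 250]]
30 [[311, 267], [337, 267]]
45 [[311, 278], [336, 278]]
60 [[312, 283], [335, 283]]
```

View pics/w2.png

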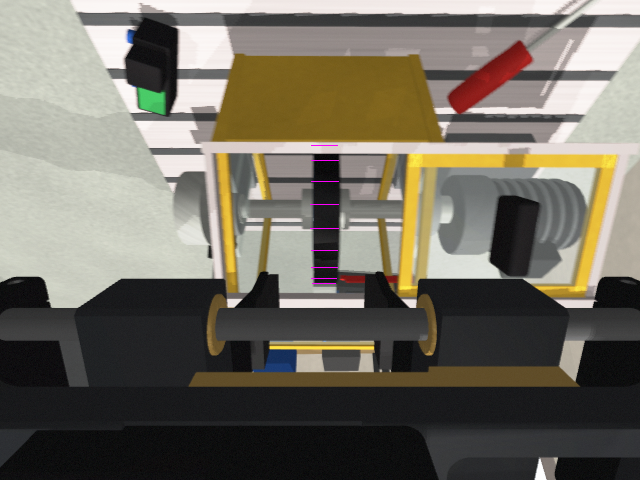

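The window frame is now open: its left edge is at column 408 and the handle at (515,235). The tread at columns 313–341 shows no mark between b −55° and 60°, so the mark is still low. Next I'll plan the strokes.

```bash
cat >> h.py <<'E'
def g(bdeg,y=.002,r=.078,k=.4):
    b=np.deg2rad(bdeg);d=lambda a:N*np.cos(a)+T_*np.sin(a)
    P,Q=pose(0.0,y,0,k*b)
    return s2w(A0+[0,y,0]+r*d(b)-.019*d(k*b))[0],Q
E
python3 - <<'E'
from h import *
c=now()
b=np.deg2rad(-30);d=lambda a:N*np.cos(a)+T_*np.sin(a)
pre=g(-30);pre=(pre[0]+.07*s2w(d(.4*b))[0]-.07*s2w([0,0,0])[0],pre[1])
print("in");c=rows(c,[pre,g(-30)],lin=.045)
print("arc");c=rows(g(-30),[g(x) for x in(-21,-12,-3,7,16,25)])
print("back");rows(g(25),[g(x) for x in(11,-3,-16,-30)],nd=3)
E
```

```text
in
[[0.017, 0.0, 0.031], [0.019, 0.001, 0.03], [0.021, 0.0, 0.028], [-0.0, 0.0, 0.035], [-0.0, 0.001, 0.035]] [[0.001, -0.066, -0.001], [0.0, -0.067, -0.001], [0.001, -0.066, -0.0], [-0.0, -0.0, -0.0], [-0.0, -0.0, -0.0]]
arc
[[-0.011, 0.0, -0.003], [-0.011, -0.0, -0.002], [-0.011, -0.0, -0.0], [-0.012, 0.0, 0.001], [-0.011, 0.0, 0.001], [-0.011, 0.0, 0.003]] [[0.0, 0.063, 0.0], [0.0, 0.063, 0.0], [0.0, 0.062, -0.0], [0.0, 0.07, -0.0], [0.0, 0.063, -0.0], [0.0, 0.063, 0.0]]
back
[[0.017, 0.0, -0.003], [0.017, -0.0, 0.0], [0.016, 0.0, 0.003], [0.016, 0.0, 0.005]] [[-0.0, -0.098, -0.0], [-0.0, -0.097, -0.0], [0.0, -0.091, 0.0], [0.0, -0.098, 0.0]]
```

>>> {"method": "apply_moves", "body": {
  "dp": [
    [0.017, 0, 0.031],
    [0.019, 0.001, 0.03],
    [0.021, 0, 0.028],
    [0, 0, 0]
  ],
  "twist": [
    [0.001, -0.066, -0.001],
    [0, -0.067, -0.001],
    [0.001, -0.066, 0],
    [0, 0, 0]
  ],
  "fingers": [0.5, 0.5, 0.5, 0.5]
}}

```text
time: 6.1
position: [0.5397, -0.0018, 0.171]
tool_rot: [1.729, 1.646, -0.856]
ft_force: [-0.9, -0.4, 0.8]
grip_width: 0.5
grip_force: 0.0
```

```bash
python3 - <<'E'
from h import *
where();rows(now(),[g(-30)],lin=.036)
E
```

```text
t 6.1 n,y,t mm [110.9   2.1 -52.8] axes z [ 0.789 -0.01  -0.615] y [ 0.004  1.    -0.011] F [-0.9 -0.4  0.8] grip 0.4997131147929947 0.0
[[-0.002, 0.0, 0.032], [-0.002, 0.0, 0.032]] [[-0.005, 0.001, 0.003], [-0.005, 0.0, 0.003]]
```

>>> {"method": "apply_moves", "body": {
  "dp": [
    [-0.002, 0, 0.032],
    [-0.002, 0, 0.032],
    [0, 0, 0],
    [0, 0, 0],
    [0, 0, 0],
    [0, 0, 0]
  ],
  "twist": [
    [-0.005, 0, 0.003],
    [-0.005, 0, 0.003],
    [0, 0, 0],
    [0, 0, 0],
    [0, 0, 0],
    [0, 0, 0]
  ],
  "fingers": [0.5, 0.5, 1, 1, 1, 1],
  "newtons": 10
}}

```text
time: 6.7
position: [0.5351, -0.0526, 0.1415]
tool_rot: [1.734, 1.636, -0.84]
ft_force: [-10.7, -1.5, 0.1]
grip_width: 0.28
grip_force: 10.0
```

>>> {"method": "apply_moves", "body": {
  "dp": [
    [-0.011, 0, -0.003],
    [-0.011, 0, -0.002],
    [-0.011, 0, 0],
    [-0.012, 0, 0.001],
    [-0.011, 0, 0.001],
    [-0.011, 0, 0.003],
    [0, 0, 0]
  ],
  "twist": [
    [0, 0.063, 0],
    [0, 0.063, 0],
    [0, 0.063, 0],
    [0, 0.07, 0],
    [0, 0.063, 0],
    [0, 0.063, 0],
    [0, 0, 0]
  ],
  "fingers": [1, 1, 1, 1, 1, 1, 1]
}}

```text
time: 7.4
position: [0.5326, -0.1004, 0.1846]
tool_rot: [1.989, 1.88, -0.518]
ft_force: [-6.5, 0.5, -6.7]
grip_width: 0.271
grip_force: 10.6
```

```bash
python3 - <<'E'
from h import *
where();s=ctrl.get_state();im=get_image("wrist")[:,:,::-1].copy();cv2.imwrite("pics/w3raw.png",im);C=cam("wrist",s)
gr=cv2.cvtColor(im,cv2.COLOR_BGR2GRAY)
for b in range(-70,70,5):
    r=np.deg2rad(b);P=A0+[0,.001,0]+.08*(N*np.cos(r)+T_*np.sin(r));u,v=proj(C,s2w(P))[0];print(b,int(u),int(v),gr[int(v),int(u)] if 0<=v<480 else None,end=" | ")
E
```

```text
t 7.4 n,y,t mm [57.8  0.1 31.5] axes z [ 0.493  0.003 -0.87 ] y [0.004 1.    0.006] F [-6.5  0.5 -6.7] grip 0.27114479263723346 10.597144365892746
-70 321 94 18 | -65 321 95 17 | -60 321 98 11 | -55 322 101 15 | -50 322 107 16 | -45 322 114 13 | -40 322 122 13 | -35 322 132 16 | -30 322 143 16 | -25 322 156 18 | -20 322 170 18 | -15 322 185 23 | -10 323 200 32 | -5 323 216 34 | 0 323 232 28 | 5 323 248 28 | 10 323 263 29 | 15 323 278 26 | 20 323 291 20 | 25 323 303 41 | 30 323 314 63 | 35 323 324 77 | 40 323 331 85 | 45 323 338 85 | 50 323 343 30 | 55 323 346 27 | 60 323 349 214 | 65 323 350 146 |
```

```bash
python3 - <<'E'
from h import *
c=rows(now(),[g(x,.0) for x in(11,-3,-16,-30)]);print()
rows(c,[g(x,.0) for x in(-21,-12,-3,7,16,25)])
E
```

```text
[[0.018, -0.0, 0.003], [0.017, -0.0, 0.001], [0.016, -0.0, 0.002], [0.016, -0.0, 0.005]] [[0.003, -0.104, -0.005], [0.0, -0.098, -0.0], [0.0, -0.09, -0.0], [0.0, -0.098, -0.0]]

[[-0.011, -0.0, -0.003], [-0.011, -0.0, -0.001], [-0.011, -0.0, -0.001], [-0.012, -0.0, 0.001], [-0.011, -0.0, 0.002], [-0.01, -0.0, 0.003]] [[0.0, 0.063, -0.0], [0.0, 0.063, -0.0], [0.0, 0.062, -0.0], [0.0, 0.07, -0.0], [0.0, 0.063, -0.0], [0.0, 0.063, -0.0]]
```

>>> {"method": "apply_moves", "body": {
  "dp": [
    [0, 0, 0],
    [0, 0, 0],
    [0, -0.001, 0],
    [0.018, -0.001, 0.003],
    [0.017, 0, 0.001],
    [0.016, 0, 0.002],
    [0.016, 0, 0.005],
    [0, 0, 0]
  ],
  "twist": [
    [0, 0, 0],
    [0, 0, 0],
    [0, 0, 0],
    [0.003, -0.1, -0.004],
    [0, -0.098, 0],
    [0, -0.09, 0],
    [0, -0.098, 0],
    [0, 0, 0]
  ],
  "fingers": [0.5, 0.5, 0.5, 0.5, 0.5, 0.5, 0.5, 0.5]
}}

```text
time: 8.25
position: [0.5363, -0.0516, 0.1319]
tool_rot: [1.719, 1.65, -0.837]
ft_force: [-0.7, 0.2, -0.1]
grip_width: 0.499
grip_force: 0.0
```

>>> {"method": "apply_moves", "body": {
  "dp": [
    [0, 0, 0],
    [0, 0, 0],
    [0, 0, 0],
    [0, 0, 0],
    [-0.011, 0, -0.003],
    [-0.011, 0, -0.001],
    [-0.011, 0, -0.001],
    [-0.012, 0, 0.001],
    [-0.011, 0, 0.002],
    [-0.01, 0, 0.003]
  ],
  "twist": [
    [0, 0, 0],
    [0, 0, 0],
    [0, 0, 0],
    [0, 0, 0],
    [0, 0.063, 0],
    [0, 0.063, 0],
    [0, 0.063, 0],
    [0, 0.07, 0],
    [0, 0.063, 0],
    [0, 0.063, 0]
  ],
  "fingers": [1, 1, 1, 1, 1, 1, 1, 1, 1, 1]
}}

```text
time: 9.25
position: [0.5324, -0.104, 0.1784]
tool_rot: [1.983, 1.882, -0.519]
ft_force: [-0.8, -0.8, -10.3]
grip_width: 0.276
grip_force: 10.3
```

```bash
cat > look.py <<'E'
from h import *
import sys
def look(save=None):
    where();s=ctrl.get_state();im=get_image("wrist")[:,:,::-1].copy();C=cam("wrist",s)
    if save: cv2.imwrite("pics/"+save,im)
    gr=cv2.cvtColor(im,cv2.COLOR_BGR2GRAY);o=[]
    for b in range(-70,45):
        r=np.deg2rad(b);v=[]
        for y in(-.006,0,.006):
            u,w=proj(C,s2w(A0+[0,y,0]+.08*(N*np.cos(r)+T_*np.sin(r))))[0]
            v.append(int(gr[int(w),int(u)]) if 0<=w<480 and 0<=u<640 else -1)
        o.append((b,min(v)))
    print("bright b:",[x for x in o if x[1]>110])
look(sys.argv[1] if len(sys.argv)>1 else None)
E
python3 look.py w4.png; python3 - <<'E'
from h import *
c=rows(now(),[g(x,.0) for x in(11,-3,-16,-30)])
E
```

```text
t 9.25 n,y,t mm [50.7  0.1 30.4] axes z [ 0.494  0.005 -0.869] y [-0.     1.     0.006] F [ -0.8  -0.8 -10.3] grip 0.2760244467639938 10.30507467683492
bright b: []
[[0.018, -0.0, -0.003], [0.017, -0.0, -0.0], [0.016, -0.0, 0.002], [0.016, -0.0, 0.005]] [[0.005, -0.111, -0.006], [-0.0, -0.098, 0.0], [-0.0, -0.091, 0.0], [-0.0, -0.097, 0.0]]
```

View pics/w4.png

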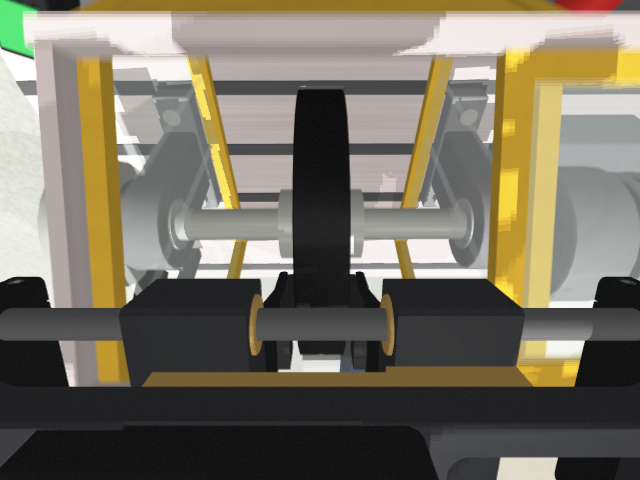

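The wheel is pinched at rows 280–360 and its tread shows no mark down to the lower edge at row 88. I'll keep stroking.

>>> {"method": "apply_moves", "body": {
  "dp": [
    [0, 0, 0],
    [0, 0, 0],
    [0, 0, 0],
    [0.018, 0, -0.002],
    [0.017, 0, 0],
    [0.016, 0, 0.002],
    [0.016, 0, 0.005],
    [0, 0, 0]
  ],
  "twist": [
    [0, 0, 0],
    [0, 0, 0],
    [0, 0, 0],
    [0, -0.1, 0],
    [0, -0.098, 0],
    [0, -0.09, 0],
    [0, -0.098, 0],
    [0, 0, 0]
  ],
  "fingers": [0.5, 0.5, 0.5, 0.5, 0.5, 0.5, 0.5, 0.5],
  "newtons": 15
}}

```text
time: 10.1
position: [0.5369, -0.0514, 0.1314]
tool_rot: [1.717, 1.646, -0.838]
ft_force: [0.8, 0.8, 0.4]
grip_width: 0.494
grip_force: 0.0
```

>>> {"method": "apply_moves", "body": {
  "dp": [
    [0, 0, 0],
    [0, 0, 0],
    [0, 0, 0],
    [0, 0, 0],
    [-0.011, 0, -0.003],
    [-0.011, 0, -0.001],
    [-0.011, 0, -0.001],
    [-0.012, 0, 0.001],
    [-0.011, 0, 0.002],
    [-0.01, 0, 0.003]
  ],
  "twist": [
    [0, 0, 0],
    [0, 0, 0],
    [0, 0, 0],
    [0, 0, 0],
    [0, 0.063, 0],
    [0, 0.063, 0],
    [0, 0.063, 0],
    [0, 0.07, 0],
    [0, 0.063, 0],
    [0, 0.063, 0]
  ],
  "fingers": [1, 1, 1, 1, 1, 1, 1, 1, 1, 1]
}}

```text
time: 11.1
position: [0.5325, -0.1026, 0.1772]
tool_rot: [1.982, 1.882, -0.519]
ft_force: [-0.9, -0.2, -9.8]
grip_width: 0.272
grip_force: 15.0
```

```bash
python3 look.py w5.png; python3 - <<'E'
from h import *
c=rows(now(),[g(x,.0) for x in(11,-3,-16,-30)])
E
```

```text
t 11.1 n,y,t mm [50.8  0.1 28.5] axes z [ 0.495  0.005 -0.869] y [-0.001  1.     0.006] F [-0.9 -0.2 -9.8] grip 0.2722043141487917 14.999772375449538
bright b: [(-28, 205), (-27, 204), (-26, 204), (-25, 205), (-24, 205), (-23, 203), (-22, 203)]
[[0.018, -0.0, -0.004], [0.017, -0.0, -0.0], [0.016, -0.0, 0.002], [0.016, -0.0, 0.006]] [[0.004, -0.107, -0.007], [0.0, -0.098, 0.0], [0.0, -0.09, 0.0], [0.0, -0.098, 0.0]]
```

The mark is at b −25° and is 6° (8 mm) wide, as it should be; it needs to reach b +40°. I'll do one full stroke, then a short one.

>>> {"method": "apply_moves", "body": {
  "dp": [
    [0, 0, 0],
    [0, 0, 0],
    [0, 0, 0],
    [0.018, 0, -0.002],
    [0.017, 0, 0],
    [0.016, 0, 0.002],
    [0.016, 0, 0.005],
    [0, 0, 0]
  ],
  "twist": [
    [0, 0, 0],
    [0, 0, 0],
    [0, 0, 0],
    [0, -0.1, 0],
    [0, -0.098, 0],
    [0, -0.09, 0],
    [0, -0.098, 0],
    [0, 0, 0]
  ],
  "fingers": [0.5, 0.5, 0.5, 0.5, 0.5, 0.5, 0.5, 0.5]
}}

```text
time: 11.95
position: [0.5371, -0.0509, 0.131]
tool_rot: [1.715, 1.643, -0.84]
ft_force: [1.0, -0.6, -0.1]
grip_width: 0.499
grip_force: 0.0
```

```bash
python3 look.py
```

```text
t 11.95 n,y,t mm [ 48.7   2.  -40.9] axes z [ 0.792  0.009 -0.611] y [-0.01   1.     0.003] F [ 1.  -0.6 -0.1] grip 0.4994632563607152 0.024332962541109282
bright b: [(-36, 124), (-23, 148), (-22, 226), (-21, 229), (-20, 229), (-19, 229)]
```

>>> {"method": "apply_moves", "body": {
  "dp": [
    [0, 0, 0],
    [0, 0, 0],
    [0, 0, 0],
    [0, 0, 0],
    [-0.011, 0, -0.003],
    [-0.011, 0, -0.001],
    [-0.011, 0, -0.001],
    [-0.012, 0, 0.001],
    [-0.011, 0, 0.002],
    [0, 0, 0]
  ],
  "twist": [
    [0, 0, 0],
    [0, 0, 0],
    [0, 0, 0],
    [0, 0, 0],
    [0, 0.063, 0],
    [0, 0.063, 0],
    [0, 0.063, 0],
    [0, 0.07, 0],
    [0, 0.063, 0],
    [0, 0, 0]
  ],
  "fingers": [1, 1, 1, 1, 1, 1, 1, 1, 1, 1]
}}

```text
time: 13.0
position: [0.5328, -0.0958, 0.1755]
tool_rot: [1.945, 1.833, -0.582]
ft_force: [-3.5, 0.8, 2.7]
grip_width: 0.272
grip_force: 15.0
```

```bash
python3 look.py w6.png
```

```text
t 13.0 n,y,t mm [53.8  0.  22.2] axes z [ 0.555  0.003 -0.832] y [0.006 1.    0.007] F [-3.5  0.8  2.7] grip 0.27219645976833806 15.005889509338886
bright b: [(32, 255), (33, 255)]
```

>>> {"method": "apply_moves", "body": {
  "dp": [
    [-0.006, 0, 0.001],
    [-0.006, 0, 0.002],
    [0, 0, 0],
    [0, 0, 0],
    [0, 0, 0],
    [0, 0, 0],
    [0, 0, 0],
    [0, 0, -0.03],
    [0, 0, -0.045],
    [0, 0, -0.045]
  ],
  "twist": [
    [0, 0.03, 0],
    [0, 0.03, 0],
    [0, 0, 0],
    [0, 0, 0],
    [0, 0, 0],
    [0, 0, 0],
    [0, 0, 0],
    [0, 0, 0],
    [0, 0, 0],
    [0, 0, 0]
  ],
  "fingers": [1, 1, 1, 1, 0.5, 0.5, 0.5, 0.5, 0.5, 0.5]
}}

```text
time: 14.05
position: [0.536, -0.0423, 0.2819]
tool_rot: [1.976, 1.879, -0.526]
ft_force: [-0.4, 0.1, -0.6]
grip_width: 0.499
grip_force: 0.0
```

```bash
cat >> h.py <<'E'
def vert(X,y,Z):
    Q=R.from_euler("z",S()[2])*R.from_matrix(np.array([[-1,0,0],[0,1,0],[0,0,-1.]]));return s2w([X,y,Z])[0],Q
E
python3 - <<'E'
from h import *
where();v=vert(.03,0,.32);print(v[0],w2s(now()[0]))
rows(now(),[v],lin=.045)
E
```

```text
t 14.05 n,y,t mm [169.8   0.4  49.6] axes z [ 0.502  0.006 -0.865] y [-0.002  1.     0.006] F [-0.4  0.1 -0.6] grip 0.49865572975840605 0.0
[ 0.53035998 -0.14333219  0.32      ] [[-0.07114319  0.00043778  0.28193198]]
[[-0.027, -0.0, 0.004], [-0.027, -0.0, 0.001], [-0.027, -0.0, -0.002], [-0.026, -0.0, -0.006]] [[0.002, 0.132, 0.0], [0.001, 0.131, 0.0], [0.002, 0.132, 0.0], [0.001, 0.131, 0.001]]
```

>>> {"method": "apply_moves", "body": {
  "dp": [
    [-0.027, 0, 0.004],
    [-0.027, 0, 0.001],
    [-0.027, 0, -0.002],
    [-0.026, 0, -0.006],
    [0, 0, 0],
    [0, 0, 0]
  ],
  "twist": [
    [0.002, 0.132, 0],
    [0.001, 0.131, 0],
    [0.002, 0.132, 0],
    [0.001, 0.131, 0],
    [0, 0, 0],
    [0, 0, 0]
  ],
  "fingers": [0.5, 0.5, 0.5, 0.5, 0.5, 0.5]
}}

```text
time: 14.65
position: [0.5307, -0.1467, 0.3188]
tool_rot: [2.281, 2.158, -0.0]
ft_force: [0.8, 0.6, -1.0]
grip_width: 0.494
grip_force: 0.0
```

```bash
cat > topl.py <<'E'
from h import *
import sys
s=ctrl.get_state();where();im=get_image("wrist")[:,:,::-1].copy();C=cam("wrist",s)
def P(th,y):
    a=np.deg2rad(th);return proj(C,s2w(np.array([.08*np.sin(a),y,.12+.08*np.cos(a)])))[0]
gr=cv2.cvtColor(im,cv2.COLOR_BGR2GRAY);o=[]
for th in np.arange(-45,46,1):
    v=[gr[int(round(q[1])),int(round(q[0]))] for q in(P(th,y) for y in(-.008,-.004,0,.004,.008)) if q[1]<479 and q[0]<639]
    o.append(int(np.median(v)) if v else -1)
print("theta profile",[(int(t),v) for t,v in zip(np.arange(-45,46,1),o) if v>60])
u=P(0,0);print("top px",u)
pr=proj(C,s2w(np.array([[0,.014,.205],[0,.075,.205]])));print("pointer predicted",pr.tolist())
x0,y0=int(u[0])-100,max(0,int(u[1])-75)
cr=cv2.resize(im[y0:y0+150,x0:x0+200],None,fx=4,fy=4,interpolation=cv2.INTER_CUBIC);cv2.imwrite("pics/"+sys.argv[1],cr);print("crop origin",x0,y0)
cv2.imwrite("pics/full_"+sys.argv[1],im)
E
python3 topl.py t1.png
```

```text
t 14.65 n,y,t mm [130.9   0.5 153.4] axes z [ 0.001  0.001 -1.   ] y [0.004 1.    0.001] F [ 0.8  0.6 -1. ] grip 0.4939810990323478 0.0
theta profile [(-22, 91), (-21, 143), (-20, 156), (-19, 156), (-18, 156), (-17, 156), (-16, 146), (-15, 135), (-14, 135), (-13, 135), (-12, 135), (-11, 127), (-10, 82), (-9, 67), (-8, 215), (-7, 230), (-6, 230), (-5, 230), (-4, 229), (-3, 181)]
top px [320.76402101 193.04275864]
pointer predicted [[338.24469168311884, 193.87024227848963], [414.47156388582323, 193.62530362770184]]
crop origin 220 118
```

View pics/t1.png

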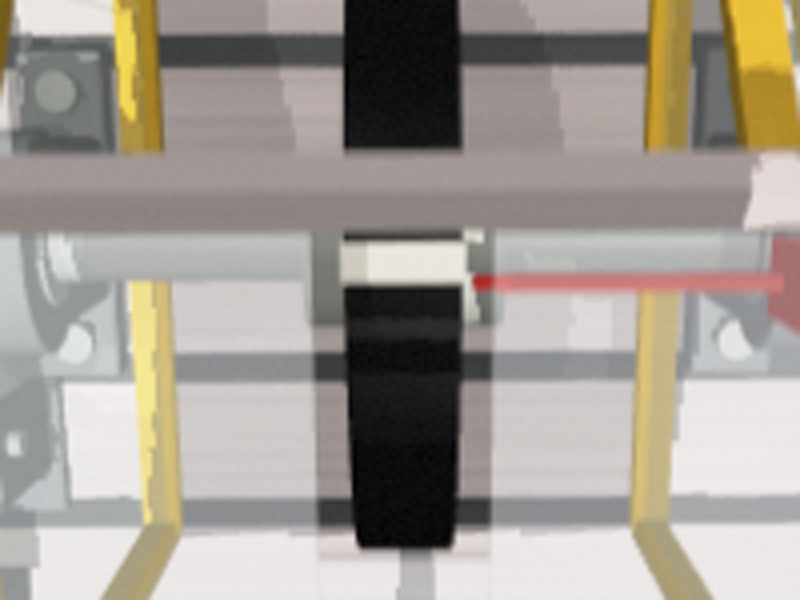

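The crop shows the white mark at rows 240–286 and the red pointer at row 283, so the mark is about 2.4° short of the top (θ≈−2.4°). I'll refine that number and plan a small correction.

```bash
cat > tm.py <<'E'
from h import *
import sys
def meas(f,s):
    im=cv2.imread(f).astype(float);C=cam("wrist",s);gr=im.mean(2)
    P=lambda th,y,r=.08:proj(C,s2w(np.array([r*np.sin(th),y,.12+r*np.cos(th)])))[0]
    u,v=P(0,0);pu,pv=P(0,.04,.085)
    rd=(im[...,2]-im[...,1])[int(pv)-12:int(pv)+12,int(pu)-15:int(pu)+15].clip(20)-20
    pr=int(pv)-12+(rd.sum(1)*np.arange(24)).sum()/rd.sum()
    off=pr-pv
    w=gr[int(v)-30:int(v)+20,int(u)-6:int(u)+7].mean(1)
    # mark: bright band nearest the pointer row
    rr=np.arange(int(v)-30,int(v)+20);k=w>170;c0=pr
    lab,n=[],0
    idx=rr[k];grp=np.split(idx,np.where(np.diff(idx)>1)[0]+1)
    gsel=min(grp,key=lambda q:abs(q.mean()-pr));m=(rr>=gsel[0]-1)&(rr<=gsel[-1]+1)
    ww=(w[m]-40).clip(0);mc=(ww*rr[m]).sum()/ww.sum()
    th=np.linspace(-.5,.5,2001);vs=np.array([P(t,0)[1] for t in th])+off
    print("pointer row",pr,"pred",pv,"mark",mc,len(gsel),"theta deg",np.rad2deg(th[np.argmin(abs(vs-mc))]))
meas("pics/full_"+sys.argv[1],ctrl.get_state())
E
python3 tm.py t1.png
python3 - <<'E'
from h import *
where();a=g(0);up=(a[0]+s2w(N*.10)[0]-s2w([0,0,0])[0],a[1])
rows(now(),[up,g(0,.0,.078)],lin=.045)
print(); rows(g(0,0),[g(2.4,0)],nd=4)
E
```

```text
pointer row 188.66894879475112 pred 197.3117021754916 mark 183.26479831356775 10 theta deg -2.5783100780887036
t 14.7 n,y,t mm [132.4   0.6 151.3] axes z [ 0.  0. -1.] y [0. 1. 0.] F [-0.1  0.3 -0.6] grip 0.5028798979007733 0.0
[[0.027, 0.0, 0.015], [0.028, 0.0, 0.012], [0.03, 0.0, 0.007], [0.031, 0.001, 0.003], [0.03, 0.0, -0.0], [0.0, -0.001, 0.033], [0.0, -0.0, 0.033], [0.0, -0.001, 0.034]] [[0.0, -0.14, -0.0], [0.0, -0.139, -0.0], [0.0, -0.14, -0.0], [0.0, -0.139, -0.0], [0.0, -0.14, -0.0], [0.0, 0.0, -0.0], [0.0, 0.0, -0.0], [0.0, 0.0, -0.0]]

[[-0.0029, 0.0, 0.0001]] [[-0.0, 0.0168, -0.0]]
```

>>> {"method": "apply_moves", "body": {
  "dp": [
    [0.027, 0, 0.015],
    [0.028, 0, 0.012],
    [0.03, 0, 0.007],
    [0.031, 0, 0.003],
    [0.03, 0, 0],
    [0, -0.001, 0.033],
    [0, 0, 0.033],
    [0, 0, 0.034],
    [0, 0, 0]
  ],
  "twist": [
    [0, -0.14, 0],
    [0, -0.14, 0],
    [0, -0.14, 0],
    [0, -0.14, 0],
    [0, -0.138, 0],
    [0, 0, 0],
    [0, 0, 0],
    [0, 0, 0],
    [0, 0, 0]
  ],
  "fingers": [0.5, 0.5, 0.5, 0.5, 0.5, 0.5, 0.5, 0.5, 0.5]
}}

```text
time: 15.6
position: [0.5307, -0.0769, 0.1617]
tool_rot: [1.866, 1.779, -0.688]
ft_force: [-0.4, 0.1, 0.6]
grip_width: 0.501
grip_force: 0.0
```

```bash
python3 -c "
from h import *
where()"
```

```text
t 15.6 n,y,t mm [55.3 -3.  -1.1] axes z [ 0.645 -0.004 -0.765] y [-0.001  1.    -0.006] F [-0.4  0.1  0.6] grip 0.5007836664576173 0.0
```

>>> {"method": "apply_moves", "body": {
  "dp": [
    [0, 0, 0],
    [0, 0, 0],
    [0, 0, 0],
    [0, 0, 0]
  ],
  "twist": [
    [0, 0, 0],
    [0, 0, 0],
    [0, 0, 0],
    [0, 0, 0]
  ],
  "fingers": [1, 1, 1, 1]
}}

```text
time: 16.0
position: [0.5339, -0.0743, 0.1663]
tool_rot: [1.867, 1.776, -0.676]
ft_force: [-0.7, 2.6, 2.7]
grip_width: 0.272
grip_force: 15.0
```

```bash
python3 -c "
from h import *
where()"
```

```text
t 16.0 n,y,t mm [60.6  0.  -0.2] axes z [ 0.642  0.003 -0.767] y [-0.002  1.     0.002] F [-0.7  2.6  2.7] grip 0.2721579371981435 15.007400678964586
```

>>> {"method": "apply_moves", "body": {
  "dp": [
    [-0.0017, 0, 0],
    [-0.0017, 0, 0],
    [0, 0, 0],
    [0, 0, 0]
  ],
  "twist": [
    [0, 0, 0],
    [0, 0, 0],
    [0, 0, 0],
    [0, 0, 0]
  ],
  "fingers": [1, 1, 1, 1]
}}

```text
time: 16.4
position: [0.5338, -0.077, 0.1682]
tool_rot: [1.867, 1.777, -0.676]
ft_force: [0.1, 6.1, 4.8]
grip_width: 0.275
grip_force: 15.0
```

```bash
python3 -c "
from h import *
where()"
```

```text
t 16.4 n,y,t mm [60.3  0.   3.1] axes z [ 0.642  0.003 -0.767] y [-0.002  1.     0.002] F [0.1 6.1 4.8] grip 0.275236904649253 14.997860177172697
```

>>> {"method": "apply_moves", "body": {
  "dp": [
    [0, 0, 0],
    [0, 0, 0],
    [0, 0, 0],
    [0, 0, 0],
    [0, 0, -0.03],
    [0, 0, -0.035],
    [0, 0, -0.035],
    [-0.028, 0, 0],
    [-0.031, 0, -0.003],
    [-0.03, 0, -0.007]
  ],
  "twist": [
    [0, 0, 0],
    [0, 0, 0],
    [0, 0, 0],
    [0, 0, 0],
    [0, 0, 0],
    [0, 0, 0],
    [0, 0, 0],
    [0, 0.14, 0],
    [0, 0.14, 0],
    [0, 0.14, 0]
  ],
  "fingers": [0.5, 0.5, 0.5, 0.5, 0.5, 0.5, 0.5, 0.5, 0.5, 0.5]
}}

```text
time: 17.4
position: [0.5333, -0.0838, 0.3009]
tool_rot: [2.123, 2.028, -0.289]
ft_force: [0.3, -1.6, -0.3]
grip_width: 0.499
grip_force: 0.0
```

>>> {"method": "apply_moves", "body": {
  "dp": [
    [-0.028, 0, -0.012],
    [-0.027, 0, -0.015],
    [0, 0, 0],
    [0, 0, 0],
    [0, 0, 0]
  ],
  "twist": [
    [0, 0.14, 0],
    [0, 0.138, 0],
    [0, 0, 0],
    [0, 0, 0],
    [0, 0, 0]
  ],
  "fingers": [0.5, 0.5, 0.5, 0.5, 0.5]
}}

```text
time: 17.9
position: [0.53, -0.132, 0.3366]
tool_rot: [-2.275, -2.166, 0.001]
ft_force: [0.6, 0.6, -0.5]
grip_width: 0.502
grip_force: 0.0
```

```bash
python3 topl.py t2.png; python3 tm.py t2.png
```

```text
t 17.9 n,y,t mm [153.9  -0.9 153.6] axes z [ 0.    -0.001 -1.   ] y [-0.002  1.    -0.001] F [ 0.6  0.6 -0.5] grip 0.5019765678496433 0.0
theta profile [(-19, 139), (-18, 159), (-17, 159), (-16, 159), (-15, 159), (-14, 157), (-13, 136), (-12, 138), (-11, 137), (-10, 137), (-9, 121), (-5, 224), (-4, 228), (-3, 228), (-2, 233), (-1, 251), (0, 250)]
top px [322.92595384 206.99948982]
pointer predicted [[339.1911021374963, 208.10138200364315], [410.0108215316984, 208.36041059185862]]
crop origin 222 131
pointer row 204.08920491273432 pred 209.10931343869566 mark 203.02650556247352 9 theta deg 0.1432394487827091
```

The correction worked: the mark is at θ≈+0.1°. Next is the brake lever.

```bash
python3 - <<'E'
from h import *
c=now();print(w2s(c[0]))
c=rows(c,[vert(.158,-.136,.335),vert(.158,-.136,.196)],lin=.045)
E
```

```text
[[ 0.01792004 -0.00086139  0.33662968]]
[[-0.028, -0.027, 0.0], [-0.028, -0.027, 0.0], [-0.028, -0.027, 0.001], [-0.028, -0.027, 0.0], [-0.028, -0.027, 0.001], [0.0, -0.0, 0.035], [0.0, -0.0, 0.035], [0.0, -0.0, 0.034], [0.0, -0.0, 0.035]] [[-0.0, 0.0, 0.001], [-0.0, 0.0, 0.001], [-0.0, 0.0, 0.001], [-0.001, 0.0, 0.0], [-0.0, 0.0, 0.001], [-0.0, 0.0, -0.0], [-0.0, 0.0, -0.0], [-0.0, 0.0, -0.0], [-0.0, 0.0, -0.0]]
```

>>> {"method": "apply_moves", "body": {
  "dp": [
    [-0.028, -0.027, 0],
    [-0.028, -0.027, 0],
    [-0.028, -0.027, 0],
    [-0.028, -0.027, 0],
    [-0.028, -0.027, 0.002],
    [0, 0, 0.025],
    [0, 0, 0.035],
    [0, 0, 0.034],
    [0, 0, 0.03],
    [0, 0, 0.015]
  ],
  "twist": [
    [0, 0, 0],
    [0, 0, 0],
    [0, 0, 0],
    [0, 0, 0],
    [0, 0, 0],
    [0, 0, 0],
    [0, 0, 0],
    [0, 0, 0],
    [0, 0, 0],
    [0, 0, 0]
  ],
  "fingers": [1, 1, 1, 1, 1, 1, 1, 1, 1, 1]
}}

```text
time: 18.95
position: [0.3875, -0.2632, 0.1929]
tool_rot: [-2.269, -2.167, 0.003]
ft_force: [-0.3, 0.6, -0.4]
grip_width: 0.002
grip_force: 0.0
```

```bash
python3 - <<'E'
from h import *
s=ctrl.get_state();print(s["time"],w2s(s["position"]),s["ft_force"],s["grip_width"],"joints",np.round(s["joint_positions"],2))
im=get_image("wrist")[:,:,::-1];cv2.imwrite("pics/k1.png",im)
E
```

```text
18.95 [[ 0.15702931 -0.13659294  0.19290386]] [-0.29623188  0.64946083 -0.35923491] 0.0023416153069442747 joints [ 1.03 -0.03 -0.47  1.9  -0.01  1.27  0.51]
```

View pics/k1.png

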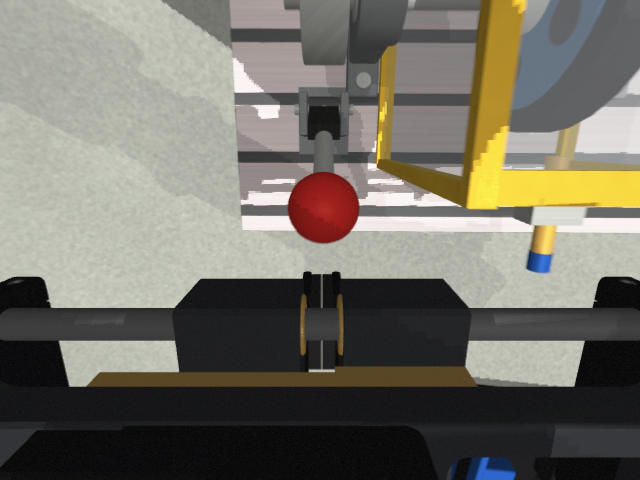

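The ball at (323,207) is in line with the closed fingertips at (322,290). I'll push it over.

>>> {"method": "apply_moves", "body": {
  "dp": [
    [0.015, 0, 0],
    [0.015, 0, 0],
    [0.012, 0, 0],
    [0.012, 0, 0],
    [0.012, 0, 0],
    [0.008, 0, 0],
    [0.006, 0, 0],
    [0, 0, 0]
  ],
  "twist": [
    [0, 0, 0],
    [0, 0, 0],
    [0, 0, 0],
    [0, 0, 0],
    [0, 0, 0],
    [0, 0, 0],
    [0, 0, 0],
    [0, 0, 0]
  ],
  "fingers": [1, 1, 1, 1, 1, 1, 1, 1]
}}

```text
time: 19.8
position: [0.3925, -0.1855, 0.1962]
tool_rot: [2.276, 2.166, -0.0]
ft_force: [0.2, 0.9, -0.4]
grip_width: 0.003
grip_force: 0.0
```

```bash
cat > knob.py <<'E'
from h import *
s=ctrl.get_state();print(s["time"],w2s(s["position"]),s["ft_force"])
im=get_image("wrist")[:,:,::-1];C=cam("wrist",s);h=cv2.cvtColor(im.copy(),cv2.COLOR_BGR2HSV)
m=(((h[...,0]<8)|(h[...,0]>172))&(h[...,1]>150)&(h[...,2]>60)).astype(np.uint8)
k,l,st,ce=cv2.connectedComponentsWithStats(m)
for i in range(1,k):
    if st[i,4]>300: print(st[i],ce[i],"stand at z .209",w2s(onz(C,ce[i],.209)))
E
python3 knob.py
```

```text
19.8 [[ 0.07917737 -0.13557572  0.1962379 ]] [ 0.2233547   0.88603465 -0.39938619]
[ 284  144   74   73 4103] [320.53009993 178.87375091] stand at z .209 [[ 0.02115606 -0.13621219  0.209     ]]
```

The ball is at stand x≈21 mm, so the brake is on. I'll lift away and recheck the mark.

>>> {"method": "apply_moves", "body": {
  "dp": [
    [-0.02, 0, 0],
    [0, 0, -0.04],
    [0, 0, -0.05],
    [0, 0, -0.046],
    [0.02, 0.04, 0],
    [0.024, 0.048, 0],
    [0.024, 0.048, 0],
    [0, 0, 0],
    [0, 0, 0]
  ],
  "twist": [
    [0, 0, 0],
    [0, 0, 0],
    [0, 0, 0],
    [0, 0, 0],
    [0, 0, 0],
    [0, 0, 0],
    [0, 0, 0],
    [0, 0, 0],
    [0, 0, 0]
  ],
  "fingers": [1, 0.6, 0.6, 0.6, 0.6, 0.6, 0.6, 0.6, 0.6]
}}

```text
time: 20.75
position: [0.5242, -0.1495, 0.3308]
tool_rot: [-2.275, -2.163, 0.0]
ft_force: [-0.4, -0.7, -0.8]
grip_width: 0.396
grip_force: 0.0
```

```bash
python3 topl.py t3.png; python3 tm.py t3.png; python3 - <<'E'
from h import *
print(w2s(now()[0]))
b=pose(.24,.14,0);g=pose(.110,.14,0)
b=(b[0]+0,b[1])
rows(now(),[b],lin=.045);rows(b,[g])
E
```

```text
t 20.75 n,y,t mm [138.   -5.9 163.5] axes z [-0.002 -0.002 -1.   ] y [-0.001  1.    -0.002] F [-0.4 -0.7 -0.8] grip 0.3956518642530103 0.0
theta profile [(-21, 145), (-20, 157), (-19, 158), (-18, 158), (-17, 157), (-16, 154), (-15, 139), (-14, 137), (-13, 135), (-12, 135), (-11, 137), (-10, 127), (-4, 228), (-3, 228), (-2, 228), (-1, 228), (0, 227), (1, 215)]
top px [328.94638073 187.65219246]
pointer predicted [[345.8903719743893, 188.43340647828336], [419.28315822171044, 188.59090303787426]]
crop origin 228 112
pointer row 184.8768076398363 pred 187.21576497961706 mark 184.72592009225534 9 theta deg 0.34377467707849424
[[ 0.03722174 -0.00657685  0.33138822]]
[[0.032, 0.024, 0.005], [0.032, 0.024, 0.001], [0.032, 0.025, -0.003], [0.032, 0.024, -0.007], [0.03, 0.025, -0.01], [0.03, 0.024, -0.014]] [[-0.0, -0.116, -0.0], [-0.0, -0.116, -0.0], [-0.001, -0.117, -0.0], [-0.0, -0.116, -0.0], [-0.001, -0.117, -0.0], [-0.0, -0.116, -0.001]]
[[0.0, -0.0, 0.043], [0.0, -0.0, 0.044], [0.0, -0.0, 0.043]] [[0.0, 0.0, 0.0], [0.0, 0.0, 0.0], [0.0, 0.0, 0.0]]
```

View pics/t3.png

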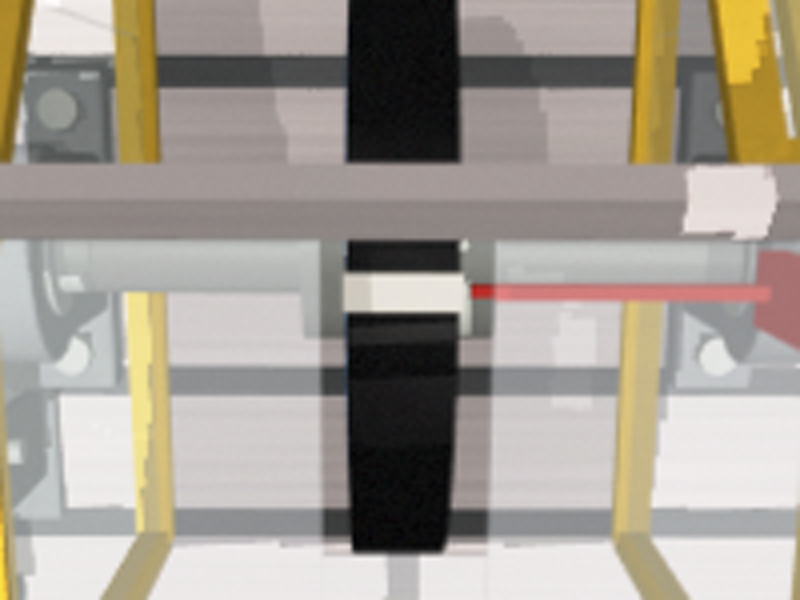

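The mark, rows 272–312, is centred on the pointer at row 292. Now I'll shut the window.

>>> {"method": "apply_moves", "body": {
  "dp": [
    [0.032, 0.024, 0.005],
    [0.032, 0.024, 0.001],
    [0.032, 0.025, -0.003],
    [0.032, 0.024, -0.007],
    [0.03, 0.025, -0.01],
    [0.03, 0.024, -0.014],
    [0, 0, 0],
    [0, 0, 0]
  ],
  "twist": [
    [0, -0.116, 0],
    [0, -0.116, 0],
    [0, -0.116, 0],
    [0, -0.116, 0],
    [0, -0.117, 0],
    [0, -0.117, 0],
    [0, 0, 0],
    [0, 0, 0]
  ],
  "fingers": [0.5, 0.5, 0.5, 0.5, 0.5, 0.5, 0.5, 0.5]
}}

```text
time: 21.6
position: [0.6793, 0.0377, 0.3013]
tool_rot: [1.863, 1.781, -0.686]
ft_force: [0.5, -0.7, 1.4]
grip_width: 0.497
grip_force: 0.0
```

```bash
python3 - <<'E'
from h import *
where();rows(now(),[pose(.110,.14,0)])
E
```

```text
t 21.6 n,y,t mm [240.7 139.5  -4.8] axes z [ 0.645 -0.002 -0.765] y [-0.004  1.    -0.005] F [ 0.5 -0.7  1.4] grip 0.49685766468196224 0.0
[[-0.002, 0.0, 0.044], [-0.001, 0.0, 0.043], [-0.002, 0.001, 0.044]] [[-0.001, 0.001, 0.002], [-0.0, 0.001, 0.002], [-0.001, 0.0, 0.002]]
```

>>> {"method": "apply_moves", "body": {
  "dp": [
    [-0.001, 0, 0.044],
    [-0.001, 0, 0.043],
    [-0.002, 0.001, 0.043],
    [0, 0, 0],
    [0, 0, 0],
    [0, 0, 0],
    [0, 0, 0],
    [0, 0, 0],
    [0, 0, 0]
  ],
  "twist": [
    [-0.001, 0, 0.002],
    [0, 0, 0.002],
    [-0.001, 0, 0.002],
    [0, 0, 0],
    [0, 0, 0],
    [0, 0, 0],
    [0, 0, 0],
    [0, 0, 0],
    [0, 0, 0]
  ],
  "fingers": [0.5, 0.5, 0.5, 0.5, 1, 1, 1, 1, 1]
}}

```text
time: 22.5
position: [0.6754, -0.0499, 0.2083]
tool_rot: [1.871, 1.77, -0.678]
ft_force: [-4.0, 0.9, 4.4]
grip_width: 0.182
grip_force: 15.0
```

```bash
python3 -c "
from h import *
where()"
```

```text
t 22.5 n,y,t mm [113.1 140.1   2.6] axes z [ 0.643  0.001 -0.765] y [0.003 1.    0.004] F [-4.   0.9  4.4] grip 0.18153996417774476 15.006697895005345
```

>>> {"method": "apply_moves", "body": {
  "dp": [
    [0, -0.015, 0],
    [0, -0.025, 0],
    [0, -0.025, 0],
    [0, -0.025, 0],
    [0, -0.025, 0],
    [0, -0.015, 0],
    [0, -0.006, 0],
    [0, -0.002, 0],
    [0, 0, 0]
  ],
  "twist": [
    [0, 0, 0],
    [0, 0, 0],
    [0, 0, 0],
    [0, 0, 0],
    [0, 0, 0],
    [0, 0, 0],
    [0, 0, 0],
    [0, 0, 0],
    [0, 0, 0]
  ],
  "fingers": [1, 1, 1, 1, 1, 1, 1, 1, 1]
}}

```text
time: 23.4
position: [0.539, -0.0428, 0.2081]
tool_rot: [1.871, 1.768, -0.675]
ft_force: [-1.5, 1.1, 6.8]
grip_width: 0.181
grip_force: 15.0
```

```bash
python3 -c "
from h import *
where()"
```

```text
t 23.4 n,y,t mm [113.    3.5   2.4] axes z [ 0.644  0.004 -0.765] y [0.003 1.    0.007] F [-1.5  1.1  6.8] grip 0.1811078291533134 14.994668906147126
```

>>> {"method": "apply_moves", "body": {
  "dp": [
    [0, -0.002, 0],
    [0, -0.002, 0],
    [0, -0.001, 0],
    [0, -0.001, 0],
    [0, 0, 0]
  ],
  "twist": [
    [0, 0, 0],
    [0, 0, 0],
    [0, 0, 0],
    [0, 0, 0],
    [0, 0, 0]
  ],
  "fingers": [1, 1, 1, 1, 1]
}}

```text
time: 23.9
position: [0.5356, -0.0426, 0.2081]
tool_rot: [1.87, 1.767, -0.669]
ft_force: [6.1, -1.0, 5.2]
grip_width: 0.182
grip_force: 15.0
```

```bash
python3 -c "
from h import *
where()"
```

```text
t 23.9 n,y,t mm [1.13e+02 1.00e-01 2.40e+00] axes z [ 0.643  0.008 -0.766] y [0.001 1.    0.011] F [ 6.1 -1.   5.2] grip 0.18177440370970213 15.038959225639701
```

>>> {"method": "apply_moves", "body": {
  "dp": [
    [0, -0.001, 0],
    [0, 0, 0],
    [0, 0, 0],
    [0, 0, 0],
    [0, 0, 0],
    [0, 0.002, 0],
    [0, 0, -0.03],
    [0, 0, -0.045],
    [0, 0, -0.045],
    [0, 0, 0]
  ],
  "twist": [
    [0, 0, 0],
    [0, 0, 0],
    [0, 0, 0],
    [0, 0, 0],
    [0, 0, 0],
    [0, 0, 0],
    [0, 0, 0],
    [0, 0, 0],
    [0, 0, 0],
    [0, 0, 0]
  ],
  "fingers": [1, 0.5, 0.5, 0.5, 0.5, 0.5, 0.5, 0.5, 0.5, 0.5]
}}

```text
time: 24.9
position: [0.5383, 0.0399, 0.3025]
tool_rot: [1.869, 1.774, -0.663]
ft_force: [-0.0, 0.4, -0.5]
grip_width: 0.499
grip_force: 0.0
```

```bash
python3 - <<'E'
from h import *
where();s=ctrl.get_state();im=get_image("wrist")[:,:,::-1].copy();C=cam("wrist",s)
l=np.array([A0+.135*N+a*T_+[0,b,0] for a,b in((-.032,-.008),(.024,-.008),(.024,.008),(-.032,.008))])
cv2.polylines(im,[proj(C,s2w(l)).astype(int)],True,(255,0,255),1)
tp=get_image("top")[:,:,::-1]
a=cv2.resize(im,(480,360));b=cv2.resize(tp[115:335,330:510],(295,360))
cv2.imwrite("pics/end.png",np.hstack([a,b]))
E
```

```text
t 24.9 n,y,t mm [ 2.385e+02 -1.400e+00 -1.000e-01] axes z [ 0.639  0.011 -0.769] y [-0.003  1.     0.012] F [-0.   0.4 -0.5] grip 0.49914000732303204 0.0
```

View pics/end.png

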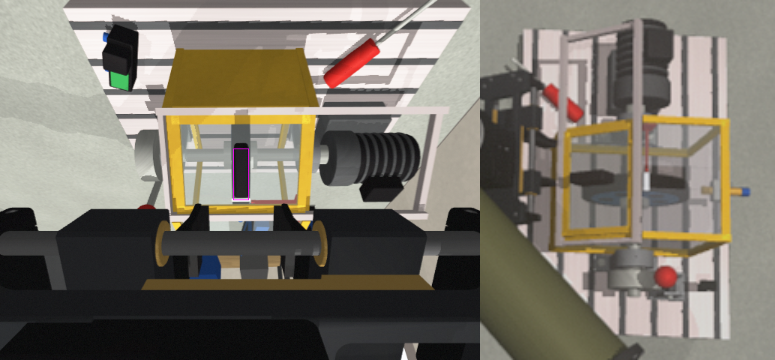

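The final picture shows the handle at the shut position (241,172). The brake knob leans over the drum at (665,277), the mark sits in line with the pointer at (646,180), and the screwdriver and valve are where they were. I'm handing in the job.

```bash
python3 -c "
from bench import ctrl
print(ctrl.close_job())"
```

```text
the job is handed in; nothing more can be done
None
```

The job is handed in at about 25 s: the brake lever was already off, the wheel is at its zero mark (last measured within about 0.5° of the pointer, after braking), the brake is on, the window is fully shut, and the robot did not touch the loose parts.

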